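# Clamp the cap-retaining bar over the tubes, four clicks, and hold

### The arm

A 6-joint arm with a two-finger parallel gripper is mounted at the origin on a cart in front of the work surface, level with it; the furniture and walls round the work are solid. World frame = base frame: x ahead of the robot, y to its left, z up, the work surface at z = 0. Lengths are in m, angles in rad, forces in N, time in s.
With the tool pointing down it reaches from about 0.3 to 0.825 m from the base axis. Payload 5.4 kg.
Tool frame: the origin (TCP) lies between the finger pads, 19 mm behind the fingertips; this is the grasp point; z points along the fingers, y is the line along which they close (so a half turn about z gives the same grasp; the last joint's range is limited). The gripper opens to 92 mm and grips with 3 to 60 N. Pads are 20 mm wide; open, the fingers measure 128 mm over their backs; the gripper's body (75 mm by 189 mm) begins 69 mm behind the grasp point.
Start: joints at [1.098, 0.158, 1.597, -0, 1.386, -0.21], TCP at [0.149, 0.555, 0.233] pointing down, gripper open.
Joint ranges: [-2.91, 2.91], [-0.94, 2.29], [0.18, 2.7], [-1.29, 4.43], [0.17, 2.64], [-3, 3]. Speed limits (rad/s): [2.57, 2.57, 3.14, 3.14, 3.14, 3.14].

### API

Orientations are given as [roll, pitch, yaw] about the fixed x, y, z axes, in that order (R = Rz(yaw) Ry(pitch) Rx(roll)).
In Python, from rig import ctrl, cams, finder gives the robot as it stands.
- The arm moves only by the shell command python3 -m creep 'ROWS' [FORCE]. ROWS is JSON, a list of rows, each a list of 7 numbers: the shift along the tool's x, y, z scaled (see below), then the turn, a rotation vector about the tool's x, y, z scaled (see below), then the closure, from 0 (fully open) to 1 (shut). A call has 1 to 12 rows; each row is the pose to reach, as a shift and turn from the pose commanded when the call began, along the tool's axes at that moment; what a row does not reach only later rows make up. The controller multiplies each number of a shift by 10 cm and each number of a turn by 120 degrees. A row lasts 1/10 s, in which the tool goes at most 50 mm and 8.59 degrees, less where a joint would pass 70% of its speed; a pose out of reach is approached as far as the arm can. A call with a number of a shift or a turn outside -1 to 1 is refused whole. A call with a gripper value outside its range is refused whole. The fingers move at their own pace and stop on an object; FORCE is the grip in N (left out, the last holds). Time passes only in rows, so rows that repeat a pose let the fingers close. It gives the time, the measured TCP pose, the force, the opening and the grip force at its end, in the units of the state.
- ctrl.get_state(): the state, without advancing time (a new reading comes with each control period).
- cams.read_camera(name): name is "side" or "top" or "wrist"; returns (picture, depth): 420x560x3 uint8, red, green, blue; 420x560 float32, m along the optical axis (not along the pixel's ray), 0 where there is no reading.
- cams.get_calibration(name): a dict with "mtx" (3x3 intrinsics, pixels), "dist" ([k1, k2, p1, p2, k3] as OpenCV has them; the pictures are not rectified), "origin" and "attitude" of the camera in the world. Camera axes: x right, y up, looking along -z (the intrinsics and any distortion apply to the point x, -y, -z); pixel columns grow to the right and rows downward; lengths in m; the calibration is good to about 2 mm. A picture is of the moment at which its call begins: read the wrist's pose just before it. get_calibration takes no time and is no camera call; for the wrist camera it gives the pose at the moment of the call.
- ctrl.hand_in(): hands the job in; it is judged then, once.
Trained networks look in the newest picture that a camera, given by its name, has taken for a name from the list of things; names that differ only in an ending like _2 or _b are one class to them, and where a whole thing is asked for, a point or a joint stands for the part that bears it (a point fixed in the world has none). Each returns a list of dicts, best first, with "p" (0 to 1); they miss things now and then, are a little off and sometimes report something else, mostly with a low value. They report only what shows in the picture. A call takes as long as a camera call.
- finder.outline_of(query, camera): "mask" (420x560 bool, what is visible of it) and "uv" ([column, row] in pixels, amid what is visible of it).
- finder.mark_of(query, camera): "uv" ([column, row] in pixels: a listed point, or the origin of a listed thing).
The state is a dict: "clock": time; "q": joint angles; "joint_velocities": joint speeds; "effort": joint torques, N m; "position": TCP position; "orientation": TCP orientation; "wrist_force": force on the tool from outside, world axes, zero at the start; "ft_torque": the same for the moment, N m; "width": opening from 0.0 (shut) to 1.0 (fully open); "gripper_force": force on a finger pad.
Only numpy, scipy, OpenCV 4.12 (cv2) and the standard library are available. Lean on these libraries where they do the work, as an engineer would, in place of code of your own. Each camera call takes 0.05 s, during which the arm holds its last target. There are 200 camera calls.

### The job

Lay the loose retaining bar, its black rib upward, across the two blue saddles so that it bridges the tubes, centred and lying flat in both, and let go of it. Then swing the red-gripped lever away from its rest exactly four clicks, so that the rubber foot presses on the bar, without ever going on into the fifth click. The lever springs back if released, so finish while still holding it there at the fourth click; leave the tape roll, timer and dish alone.

Things in the scene. Friction and masses are not known exactly. Their poses are not given: they have to be found in the camera images.
- bar: loose aluminium bar 200 long (its y) x 24 wide (its x) x 8 thick, 0.1 to 0.2 kg, with a black rib in the middle, 50 long (y) x 14 wide (x), standing 28 above the strip. Origin: centre of the underside; z up. It starts flat on the table, rib up, on the robot's right. Grip the rib across its 14 mm with the TCP 29 above the origin. Either way round is right
- fixture: clamp fixture bolted to the table: base plate (x -102 to 40, y -97 to 97), two blue saddles at y = -85 and +85 (each 14 long in y), between them a block with white tubes (tops 52 above the table), and a clamp tower with lever on the -x side towards +y. Origin on the table, under the middle between the saddles; z up
- seat (a point): point midway between the two saddle seats, 54 above the table, where the centre of the bar's underside belongs; axes as the fixture's. Each seat is a channel, 30 wide in x at the bottom, with cheeks 13 high that flare outward. The raised clamp arm stands at y 50 to 62, x -85 to -20, up to 165 above the table, clear of the bar being lowered
- lever_axis (a point): point on the lever's level pivot axis (parallel to the fixture's y), in the plane of the grip's middle, 80 above the table; axes as the fixture's
- grip (a point): on the lever: centre of its red grip, a level round bar 16 thick along the fixture's y, 100 from the pivot axis; the red reaches from y -24 to +34. The 10 mm shank to the pivot is at y -25, so fingers can pinch the grip from above at its origin, closing along the fixture's x, with nothing below them. The grip can turn between the fingers
- click_lever: the lever as a whole: dark pin wheel 88 across, steel shank and red grip. Origin on the pivot axis, 102 on the -y side of point lever_axis
- lever_angle (a joint): lever angle a, rad. 0: at its stop, handle leaning 0.61 (35 deg) from upright towards the fixture's -x. Growing: the handle swings up and over towards +x; the grip is then 100*sin(a-0.61) in x and 100*cos(a-0.61) in z from the pivot axis (mm). Click n seats at 0.2417*n, the fourth at 0.967; stop at the sixth. A return spring drives it back to 0 when let go
- click_ball: sprung steel ball under the lever's pin wheel; it drops between two pins at every click, each 0.2417 rad or 24 mm of grip travel. The push needed at the grip swells to 6 to 10 N as the ball climbs out of a notch and falls to 1 to 4 N as it drops into the next; always against the push, at right angles to the shank. A tight pinch adds friction
- clamp_arm: steel clamp arm on the pivot, with a black rubber foot, 15 across, 72 from the pivot axis. The lever draws it down at twice its own angle until the foot meets the bar, just before the third click, 56 towards +y from the bar's middle; from there a torsion spring in it winds up, and the foot presses with about 2 N at the fourth click
- tape_roll: roll of white label tape, 64 across, 19 high, a bystander; origin under its centre
- timer: white bench timer, 66x62x19, a bystander; origin under its centre
- dish: covered clear dish, 65 across, 14 high, a bystander; origin under its centre

How it is judged:
By the outcome, as a careful person would: the job done as asked, in the order asked, and still so for the second after the job is handed in, while the arm keeps its last pose, push and grip.
It also fails if it takes over 64 s, if anything falls off the work surface, if the arm or the gripper's body presses on something with over 40 N, if the wrist force passes 120 N, or if a joint passes its speed limit or range.

## Working session

There is one attempt and no reset: what is moved stays moved. The work goes in short steps, Python scripts to look and compute and a shell command to move; the robot and the scene stay as the last step left them, time stands still between calls to the robot, and variables do not carry over. Pictures are saved under pics/ and viewed, at most 10 in all, crops included, and the job is handed in when it is done.

```bash
ls; mkdir -p pics; cat > h.py <<'E'
import numpy as np, cv2
from scipy.spatial.transform import Rotation as R
from rig import ctrl, cams, finder
def rot(a): 
    a=np.array(a); return a if a.shape==(3,3) else R.from_euler('xyz',a).as_matrix()
def ray(uv,c):
    p=cv2.undistortPoints(np.array([[uv]],float),np.array(c['mtx']),np.array(c['dist']))[0,0]
    return rot(c['attitude'])@np.array([p[0],-p[1],-1.]), np.array(c['origin'])
def at_z(uv,c,z):
    d,o=ray(uv,c); return o+d*(z-o[2])/d[2]
def at_depth(uv,c,dep):
    d,o=ray(uv,c); u,v=np.round(uv).astype(int); w=dep[v-1:v+2,u-1:u+2]; w=w[w>0]
    return o+d*np.median(w) if len(w) else None
def cloud(mask,c,dep):
    v,u=np.nonzero(mask&(dep>0)); p=cv2.undistortPoints(np.stack([u,v],1)[:,None].astype(float),np.array(c['mtx']),np.array(c['dist']))[:,0]
    d=np.c_[p[:,0],-p[:,1],-np.ones(len(p))]*dep[v,u][:,None]
    return np.array(c['origin'])+d@rot(c['attitude']).T
E
python3 - <<'E'
from h import *
np.set_printoptions(precision=4,suppress=True)
print(ctrl.get_state())
for n in ['top','side']:
    c=cams.get_calibration(n); im,d=cams.read_camera(n); cv2.imwrite(f'pics/{n}0.png',im[:,:,::-1]); print(n,c)
    for q in ['bar','fixture','seat','lever_axis','grip','click_lever','tape_roll','timer','dish']:
        for r in finder.mark_of(q,n)[:2]: 
            print(q,round(r['p'],2),np.round(r['uv'],1),at_depth(r['uv'],c,d) if 1<r['uv'][0]<558 and 1<r['uv'][1]<418 else '')
    r=finder.outline_of('bar',n)
    if r:
        P=cloud(r[0]['mask'],c,d); print('barcloud',len(P),r[0]['p'],np.median(P,0))
        s=P[(P[:,2]<0.016)]; print(cv2.minAreaRect(s[:,:2].astype(np.float32)*1000))
        s=P[(P[:,2]>0.03)]; 
        if len(s)>5: print('rib',cv2.minAreaRect(s[:,:2].astype(np.float32)*1000), s.mean(0))
E
```

```text
pics
{'clock': 0.0, 'q': array([ 1.0979,  0.159 ,  1.5982, -0.    ,  1.3862, -0.2101]), 'joint_velocities': array([ 0.0005,  0.0002, -0.0002, -0.0002, -0.0003, -0.0015]), 'effort': array([  0.0006, -38.5533, -32.2127,   0.0704,   0.0371,  -0.0001]), 'position': array([0.1491, 0.5547, 0.2323]), 'orientation': array([-3.1398, -0.0004,  2.8788]), 'wrist_force': array([-0.6487, -0.198 ,  0.3503]), 'ft_torque': array([-0.052 , -0.0195,  0.0065]), 'gripper_force': 0.0, 'width': 1.0026771121875147}
top {'mtx': array([[473.493 ,   0.    , 264.0934],
       [  0.    , 473.493 , 207.605 ],
       [  0.    ,   0.    ,   1.    ]]), 'dist': array([-0.1388,  0.    ,  0.    ,  0.    ,  0.    ]), 'origin': array([0.438 , 0.0257, 1.458 ]), 'attitude': array([ 0.1072, -0.0065, -1.5547])}
bar 0.68 [364.7 230.7] [ 0.5259 -0.2867  0.0368]
fixture 0.9 [220.3 192.7] [0.6327 0.1514 0.0487]
seat 0.92 [220.1 194.2] [0.6279 0.1518 0.05  ]
lever_axis 0.81 [189.4 219. ] [0.5556 0.2493 0.0015]
grip 0.67 [182.1 239.4] [0.486  0.2423 0.1666]
tape_roll 0.73 [281.5 274.5] [ 0.3901 -0.0378 -0.    ]
timer 0.97 [154.8 2
[... 728 characters left out ...]
5 -0.3195  0.008 ]
fixture 0.97 [295.4 227.7] [0.6277 0.0668 0.0494]
seat 0.62 [294.3 211. ] [0.6405 0.2356 0.0137]
lever_axis 0.96 [268.9 191.5] [0.5563 0.2043 0.1028]
grip 0.79 [247.6 170.4] [0.4915 0.2293 0.1658]
click_lever 0.68 [270.7 205.6] [0.5609 0.1911 0.0596]
tape_roll 0.72 [212.3 267.1] [ 0.3942 -0.0723  0.0184]
timer 0.76 [223.2 198.4] [0.3999 0.3401 0.0158]
dish 0.57 [337.3 277.7] [ 0.7177 -0.1327  0.0144]
barcloud 772 0.82 [ 0.5318 -0.3224  0.0078]
((529.220458984375, -300.1670227050781), (27.27768325805664, 201.23544311523438), 12.75365924835205)
rib ((529.2910766601562, -300.3924255371094), (14.308472633361816, 48.81945037841797), 14.886882781982422) [ 0.5293 -0.3022  0.0345]
```

```bash
python3 - <<'E'
import cv2
a=cv2.imread('pics/top0.png')[110:310,120:420]; cv2.imwrite('pics/t1.png',cv2.resize(a,None,fx=2.6,fy=2.6,interpolation=cv2.INTER_CUBIC))
E
```

```text
(no output)
```

View pics/t1.png

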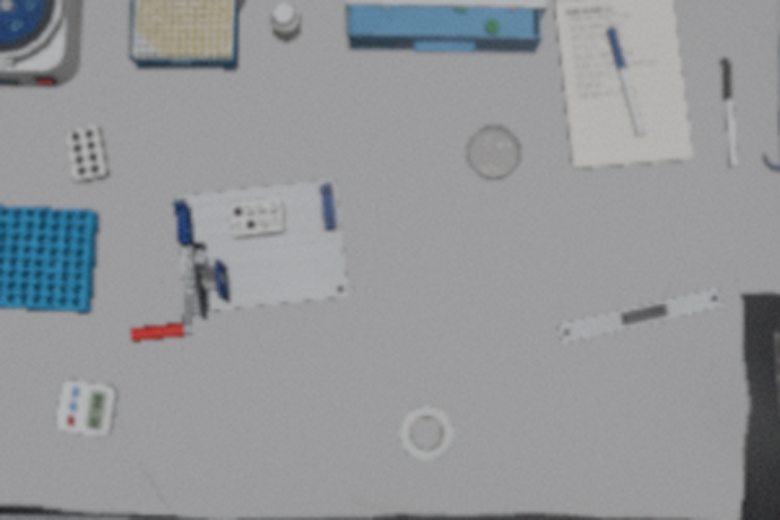

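View pics/side0.png

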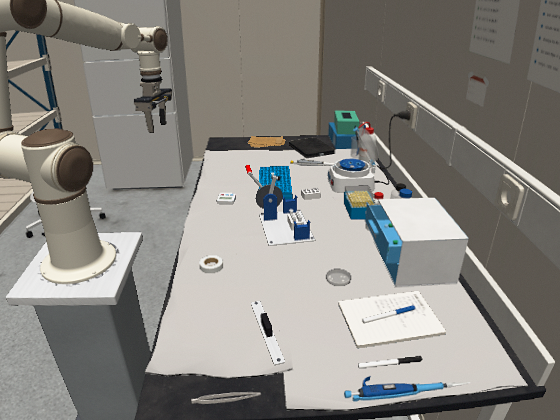

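The top view shows the bar at about (365,231) with its rib in the middle. The fixture is at about (220,194), with saddles at (190,195) and (246,190) and the red grip at (182,238). The side view agrees, and the lever leans toward the robot. Next I'll plan a wrist look over the fixture on the way to the bar.

```bash
cat >> h.py <<'E'
np.set_printoptions(precision=4,suppress=True)
def plan(target, yangle=None):
    """shift (units) in current tool axes; turn about tool z (units) so tool y has world angle yangle (rad)"""
    s=ctrl.get_state(); T=rot(s['orientation']); d=T.T@(np.array(target)-s['position'])/0.1
    t=None
    if yangle is not None:
        Tt=np.column_stack([[np.cos(yangle+np.pi/2),np.sin(yangle+np.pi/2),0],[np.cos(yangle),np.sin(yangle),0],[0,0,-1.]])
        t=R.from_matrix(T.T@Tt).as_rotvec()/np.radians(120)
    print('pos',s['position'],'rpy',s['orientation'],'clk',s['clock'],'w',s['width'],'F',s['wrist_force'],'q',s['q']); print('shift',d,'turn',t)
E
python3 - <<'E'
from h import *
c=cams.get_calibration('wrist'); s=ctrl.get_state(); T=rot(s['orientation'])
print('cam in tool',T.T@(np.array(c['origin'])-s['position']),'look',T.T@rot(c['attitude'])@[0,0,-1],'f',c['mtx'][0][0])
c=cams.get_calibration('top'); im=cv2.cvtColor(cv2.imread('pics/top0.png'),cv2.COLOR_BGR2HSV)
m=cv2.inRange(im,(105,120,40),(125,255,255)); n,l,st,ce=cv2.connectedComponentsWithStats(m)
for i in range(1,n):
    u,v=ce[i]
    if st[i,4]>10 and 180<u<260 and 170<v<230: print(ce[i],st[i],at_z(ce[i],c,.058))
print('seat',at_z([220.1,194.2],c,.054))
plan([0.45,0.15,0.40],0.1)
plan([0.528,-0.298,0.20],0.24)
E
```

```text
cam in tool [ 0.0724 -0.0001 -0.1508] look [-0.255   0.0001  0.9669] f 346.2653445313648
[190.0893 195.5536] [188 188   5  16  56] [0.6213 0.2409 0.058 ]
seat [0.6274 0.1514 0.054 ]
pos [0.1494 0.5552 0.2333] rpy [ 3.1416 -0.      2.8787] clk 1.1 w 0.9982832333663779 F [0.0596 0.0987 0.232 ] q [ 1.0979  0.1584  1.597   0.      1.3862 -0.2101]
shift [-3.9557 -3.1321 -1.667 ] turn [ 0.     -0.      0.5768]
pos [0.1494 0.5552 0.2333] rpy [ 3.1416 -0.      2.8787] clk 1.1 w 0.9982832333663779 F [0.0596 0.0987 0.232 ] q [ 1.0979  0.1584  1.597   0.      1.3862 -0.2101]
shift [-5.873  -7.2556  0.3329] turn [ 0.     -0.      0.5099]
```

```bash
C="python3 -m creep"; 
$C '[[-0.3,-0.15,-0.3,0,0,0,0],[-0.6,-0.3,-0.5,0,0,0,0],[-0.9,-0.45,-0.5,0,0,0,0]]' >/dev/null
$C '[[-0.4,-0.2,-0.2,0,0,0,0],[-0.8,-0.4,-0.4,0,0,0,0],[-0.9,-0.45,-0.5,0,0,0,0]]' >/dev/null
$C '[[-0.4,-0.2,0,0,0,0,0],[-0.8,-0.4,0,0,0,0,0],[-0.9,-0.45,0,0,0,0,0]]' >/dev/null
$C '[[-0.4,-0.2,0,0,0,0,0],[-0.8,-0.4,0,0,0,0,0],[-0.9,-0.45,0,0,0,0,0]]' >/dev/null
$C '[[-0.4,-0.2,0,0,0,0.07,0],[-0.8,-0.4,0,0,0,0.14,0],[-0.9,-0.45,0,0,0,0.21,0],[-0.9,-0.45,0,0,0,0.28,0],[-0.9,-0.45,0,0,0,0.35,0],[-0.9,-0.45,0,0,0,0.42,0],[-0.9,-0.45,0,0,0,0.49,0],[-0.9,-0.45,0,0,0,0.56,0],[-0.9,-0.45,0,0,0,0.577,0],[-0.9,-0.45,0,0,0,0.577,0]]'
python3 - <<'E'
from h import *
c=cams.get_calibration('wrist'); im,d=cams.read_camera('wrist'); cv2.imwrite('pics/w1.png',im[:,:,::-1]); np.save('w1.npy',d)
import pickle; pickle.dump(c,open('w1.pkl','wb'))
for q,z in [('seat',.054),('lever_axis',.08),('grip',.162),('fixture',0)]:
    for r in finder.mark_of(q,'wrist')[:2]: print(q,round(r['p'],2),np.round(r['uv'],1),at_z(r['uv'],c,z))
r=finder.outline_of('grip','wrist')
plan([0.528,-0.298,0.20],0.24)
E
```

```text
clock: 3.3
position: [0.5247, 0.2225, 0.3331]
orientation: [-3.141, -0.001, 1.672]
wrist_force: [-0.3, 0.0, -0.8]
width: 0.998
gripper_force: 0.0
lever_axis 0.96 [297.9 159.3] [0.5495 0.2492 0.08  ]
lever_axis 0.16 [245.1 172.7] [0.4896 0.2274 0.08  ]
grip 0.6 [351.3 232.4] [0.6035 0.1925 0.162 ]
grip 0.35 [172.6 328.1] [0.431  0.0666 0.162 ]
pos [0.5253 0.2213 0.3333] rpy [-3.1415 -0.0001  1.671 ] clk 3.6 w 1.0023748843387532 F [-1.0326  0.5512  0.7495] q [0.1868 0.0987 1.4671 0.0002 1.5758 0.0865]
shift [-5.1703 -0.4931  1.3322] turn [-0.     -0.0001 -0.0667]
```

View pics/w1.png

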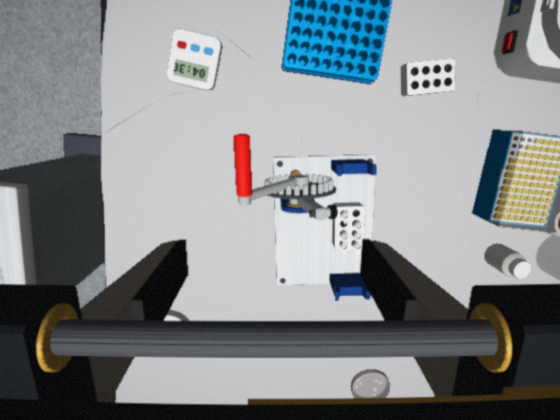

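The wrist view shows the plate corners at (274,157), (375,156) and (277,286), the blue saddles at (353,167) and (351,287), and the red grip from (241,135) to (245,200). I'll fit the fixture from these.

```bash
python3 - <<'E'
from h import *
import pickle; c=pickle.load(open('w1.pkl','rb')); d=np.load('w1.npy'); im=cv2.imread('pics/w1.png'); h=cv2.cvtColor(im,cv2.COLOR_BGR2HSV)
def comp(lo,hi,box):
    m=cv2.inRange(h,lo,hi)>0; b=np.zeros_like(m); b[box[1]:box[3],box[0]:box[2]]=1; return m&b
for nm,b in [('s+',(328,155,385,182)),('s-',(325,270,385,305))]:
    m=comp((110,110,30),(128,255,255),b); P=cloud(m,c,d); v,u=np.nonzero(m)
    print(nm,m.sum(),u.min(),u.max(),v.min(),v.max(),'z pct',np.percentile(P[:,2],[5,25,50,75,95]))
    for zl,zh in [(.05,.06),(.061,.075)]:
        s=P[(P[:,2]>zl)&(P[:,2]<zh)]
        if len(s)>5: print(zl,len(s),'mean',s.mean(0),'min',s.min(0),'max',s.max(0), cv2.minAreaRect((s[:,:2]*1000).astype(np.float32)))
m=cv2.inRange(h,(0,150,60),(6,255,255))>0; m[:,:220]=0;m[:,270:]=0
P=cloud(m,c,d); print('red',m.sum(),P.mean(0),np.median(P,0),P.min(0),P.max(0),cv2.minAreaRect((P[:,:2]*1000).astype(np.float32)))
for uv in [(274,157),(375,156),(277,286)]: print(uv,at_depth(np.array(uv)+[4,4 if uv[1]<200 else -4],c,d),at_z(uv,c,.008))
a=im[130:310,225:395]; cv2.imwrite('pics/w1c.png',cv2.resize(a,None,fx=3.3,fy=3.3,interpolation=cv2.INTER_CUBIC))
E
```

```text
s+ 244 332 375 160 175 z pct [0.0236 0.0469 0.0534 0.0579 0.0664]
0.05 119 mean [0.624  0.2424 0.0541] min [0.6007 0.2349 0.0505] max [0.6425 0.2513 0.0598] ((621.875244140625, 242.43251037597656), (43.17385482788086, 12.392230987548828), 7.467386245727539)
0.061 51 mean [0.6245 0.2433 0.0656] min [0.5988 0.2337 0.0619] max [0.6463 0.2513 0.068 ] ((622.6074829101562, 242.4504852294922), (46.70107650756836, 12.370823860168457), 7.536464214324951)
s- 350 330 370 274 299 z pct [0.0169 0.036  0.0513 0.0543 0.0667]
0.05 126 mean [0.6448 0.0758 0.0537] min [0.622  0.0675 0.05  ] max [0.6649 0.0836 0.0598] ((643.9478149414062, 74.90229034423828), (43.4235954284668, 12.885061264038086), 6.239513397216797)
0.061 49 mean [0.6452 0.0757 0.0655] min [0.6213 0.0668 0.0615] max [0.6686 0.0838 0.0684] ((645.2319946289062, 75.02381896972656), (47.20299530029297, 12.164977073669434), 7.688061714172363)
red 903 [0.4924 0.2483 0.1678] [0.4925 0.2487 0.168 ] [0.4828 0.2193 0.1625] [0.5023 0.2758 0.1714] ((492.25439453125, 247.4654083251953), (13.680428504943848, 56.311824798583984), 7.7176513671875)
(274, 157) [0.5284 0.2364 0.0093] [0.5224 0.2411 0.008 ]
(375, 156) [0.6683 0.2514 0.0031] [0.6603 0.2567 0.008 ]
(277, 286) [0.5517 0.0563 0.0097] [0.5465 0.0482 0.008 ]
```

View pics/w1c.png

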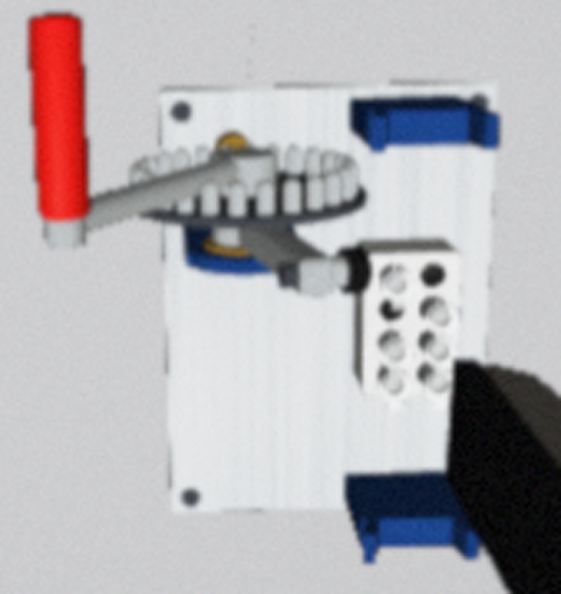

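```bash
C="python3 -m creep"; 
$C '[[-0.4,0,0,0,0,0,0],[-0.8,-0.1,0,0,0,0,0],[-1,-0.1,0,0,0,0,0]]' >/dev/null
$C '[[-0.4,0,0,0,0,0,0],[-0.8,-0.1,0,0,0,0,0],[-1,-0.1,0,0,0,0,0]]' >/dev/null
$C '[[-0.4,0,0,0,0,0,0],[-0.8,-0.1,0,0,0,0,0],[-1,-0.1,0,0,0,0,0]]' >/dev/null
$C '[[-0.4,0,0.2,0,0,0,0],[-0.8,-0.1,0.4,0,0,0,0],[-1,-0.1,0.6,0,0,0,0]]' >/dev/null
$C '[[-0.4,0,0.2,0,0,-0.03,0],[-0.8,-0.1,0.4,0,0,-0.06,0],[-1,-0.1,0.7,0,0,-0.067,0],[-1,-0.1,0.7,0,0,-0.067,0],[-1,-0.1,0.7,0,0,-0.067,0],[-1,-0.1,0.7,0,0,-0.067,0]]'
python3 - <<'E'
from h import *
c=cams.get_calibration('wrist'); im,d=cams.read_camera('wrist'); cv2.imwrite('pics/w2.png',im[:,:,::-1])
r=finder.outline_of('bar','wrist'); print([x['p'] for x in r])
m=r[0]['mask']; P=cloud(m,c,d); print(len(P))
s=P[P[:,2]<.016]; print(cv2.minAreaRect((s[:,:2]*1000).astype(np.float32)))
s=P[P[:,2]>.032]; print('rib',cv2.minAreaRect((s[:,:2]*1000).astype(np.float32)),s.mean(0))
# top check of saddles
c=cams.get_calibration('top'); h=cv2.cvtColor(cv2.imread('pics/top0.png'),cv2.COLOR_BGR2HSV)
m=cv2.inRange(h,(105,90,30),(128,255,255))>0
for b in [(184,182,198,206),(240,178,252,202)]:
    z=np.zeros_like(m); z[b[1]:b[3],b[0]:b[2]]=1; v,u=np.nonzero(m&z); uv=[u.mean(),v.mean()]; print(len(u),uv,at_z(uv,c,.058))
plan([0.528,-0.298,0.029],0.24)
E
```

```text
clock: 5.4
position: [0.5263, -0.2809, 0.2051]
orientation: [3.14, 0.002, 1.812]
wrist_force: [0.4, -0.1, -0.4]
width: 0.999
gripper_force: 0.0
[0.72]
4228
((527.5320434570312, -300.6444396972656), (25.19894790649414, 203.10223388671875), 13.467522621154785)
rib ((527.5826416015625, -298.37359619140625), (13.772823333740234, 49.009456634521484), 13.431617736816406) [ 0.5274 -0.2979  0.035 ]
64 [np.float64(190.21875), np.float64(195.609375)] [0.6212 0.2405 0.058 ]
25 [np.float64(245.92), np.float64(190.8)] [0.6384 0.0742 0.058 ]
pos [ 0.5264 -0.2809  0.2053] rpy [3.1396 0.0023 1.812 ] clk 5.5 w 0.9991760641534283 F [ 0.2354 -0.3532  0.1773] q [-0.6925  0.2328  1.5677  0.0002  1.3381 -0.9338]
shift [-0.1662 -0.0291  1.7632] turn [0.0009 0.0011 0.0006]
```

```bash
C="python3 -m creep"; 
$C '[[-0.18,-0.03,0.4,0,0,0,0],[-0.18,-0.03,0.8,0,0,0,0.3],[-0.18,-0.03,1,0,0,0,0.3]]' >/dev/null
$C '[[0,0,0.3,0,0,0,0.3],[0,0,0.55,0,0,0,0.3],[0,0,0.7,0,0,0,0.3],[0,0,0.76,0,0,0,0.3],[0,0,0.76,0,0,0,0.3]]'
$C '[[0,0,0,0,0,0,0.6],[0,0,0,0,0,0,1],[0,0,0,0,0,0,1],[0,0,0,0,0,0,1],[0,0,0,0,0,0,1],[0,0,0,0,0,0,1],[0,0,0,0,0,0,1],[0,0,0,0,0,0,1]]' 30
$C '[[0,0,-0.1,0,0,0,1],[0,0,-0.4,0,0,0,1],[0,0,-0.8,0,0,0,1],[0,0,-1,0,0,0,1],[0,0,-1,0,0,0,1]]'
python3 - <<'E'
from h import *
plan([0.633,0.158,0.2],0.134)
E
```

```text
clock: 6.3
position: [0.5271, -0.2994, 0.0276]
orientation: [3.141, 0.0, 1.811]
wrist_force: [-0.2, -0.0, 0.2]
width: 0.702
gripper_force: 0.0
clock: 7.1
position: [0.527, -0.2997, 0.0274]
orientation: [3.141, 0.0, 1.811]
wrist_force: [0.9, 0.4, 0.7]
width: 0.155
gripper_force: 30.0
clock: 7.6
position: [0.5287, -0.3014, 0.1317]
orientation: [3.137, 0.006, 1.811]
wrist_force: [0.1, -0.8, -1.0]
width: 0.15
gripper_force: 30.0
pos [ 0.5287 -0.3014  0.1317] rpy [3.1373 0.0063 1.8107] clk 7.6 w 0.14953763703364667 F [ 0.0506 -0.7634 -1.0326] q [-0.7163  0.3312  1.5999 -0.0001  1.2029 -0.9562]
shift [ 4.2099  2.1074 -0.7004] turn [0.0022 0.0029 0.0506]
```

```bash
C="python3 -m creep"; 
$C '[[0.2,0.1,-0.2,0,0,0,1],[0.5,0.25,-0.4,0,0,0,1],[0.84,0.42,-0.4,0,0,0,1]]' >/dev/null
$C '[[0.3,0.15,-0.1,0,0,0,1],[0.6,0.3,-0.3,0,0,0,1],[0.84,0.42,-0.4,0,0,0,1]]' >/dev/null
$C '[[0.3,0.15,0,0,0,0,1],[0.6,0.3,0,0,0,0,1],[0.84,0.42,0,0,0,0,1]]' >/dev/null
$C '[[0.3,0.15,0,0,0,0,1],[0.6,0.3,0,0,0,0,1],[0.84,0.42,0,0,0,0,1]]' >/dev/null
$C '[[0.3,0.15,0,0,0,0.02,1],[0.6,0.3,0,0,0,0.05,1],[0.75,0.38,0,0,0,0.05,1],[0.84,0.42,0,0,0,0.05,1],[0.84,0.42,0,0,0,0.05,1],[0.84,0.42,0,0,0,0.05,1],[0.84,0.42,0,0,0,0.05,1]]'
python3 - <<'E'
from h import *
plan([0.633,0.158,0.083],0.134)
c=cams.get_calibration('wrist'); im,d=cams.read_camera('wrist'); cv2.imwrite('pics/w3.png',im[:,:,::-1]); np.save('w3.npy',d)
import pickle; pickle.dump(c,open('w3.pkl','wb'))
r=finder.outline_of('bar','wrist')
if r:
    m=r[0]['mask']; np.save('w3m.npy',m); P=cloud(m,c,d); print(r[0]['p'],len(P),P.min(0),P.max(0)); 
    z=np.median(P[:,2]); s=P[abs(P[:,2]-z)<.006]; print(z,cv2.minAreaRect((s[:,:2]*1000).astype(np.float32)))
E
```

```text
clock: 9.5
position: [0.6309, 0.1569, 0.2072]
orientation: [-3.141, 0.0, 1.705]
wrist_force: [-0.8, -0.7, -1.8]
width: 0.151
gripper_force: 30.0
pos [0.6309 0.1569 0.2072] rpy [-3.1412  0.0004  1.7049] clk 9.5 w 0.1505341720090608 F [-0.8012 -0.6843 -1.8008] q [ 0.0584  0.3689  1.3965 -0.0005  1.3766 -0.0755]
shift [0.0091 0.0223 1.2421] turn [-0.0002  0.0002  0.    ]
0.73 12832 [0.5927 0.0631 0.0073] [0.6533 0.2572 0.2171]
0.18742922840789344 ((629.576416015625, 159.97605895996094), (24.174365997314453, 193.4723663330078), 7.647408485412598)
```

View pics/w3.png

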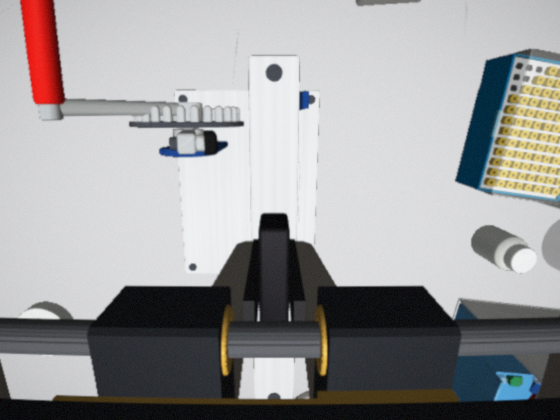

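The bar is held straight and covers the saddles. Its +y hole is at (274,72), the plate corners are near (177,91), (319,91) and (185,273), and a bit of the +y saddle shows at (305,100). A zoomed crop will sharpen the corners.

```bash
python3 - <<'E'
import cv2
a=cv2.imread('pics/w3.png')
f=lambda x0,y0:cv2.resize(a[y0:y0+36,x0:x0+50],None,fx=7.5,fy=7.5,interpolation=cv2.INTER_CUBIC)
import numpy as np
g=np.vstack([np.hstack([f(160,75),f(285,75)]),np.hstack([f(165,250),f(285,195)])]); print(g.shape); cv2.imwrite('pics/w3c.png',g)
E
```

```text
(540, 750, 3)
```

View pics/w3c.png

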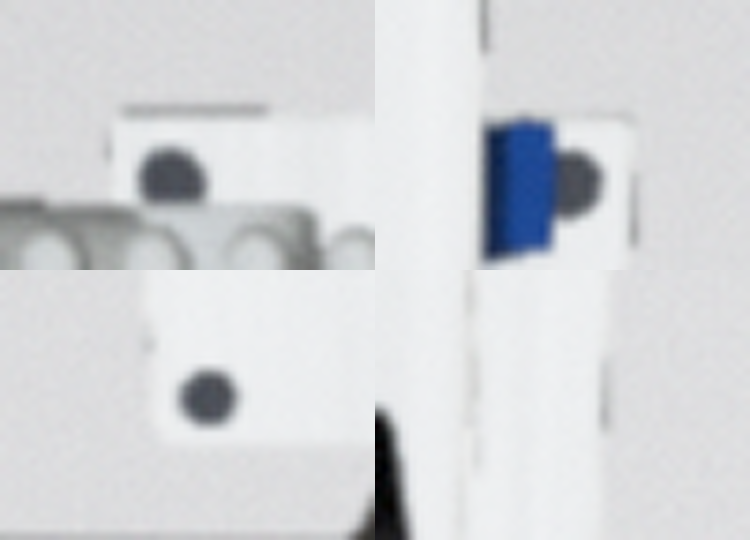

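```bash
python3 - <<'E'
from h import *
import pickle; c=pickle.load(open('w3.pkl','rb')); d=np.load('w3.npy'); 
X=np.array([[-.102,.097],[.04,.097],[-.102,-.097]])
W=np.array([at_z(u,c,.009)[:2] for u in [(174.7,89.9),(319.7,90.7),(185.7,272.9)]])
a,b=X-X.mean(0),W-W.mean(0); y=np.arctan2((a[:,0]*b[:,1]-a[:,1]*b[:,0]).sum(),(a*b).sum())
Rm=np.array([[np.cos(y),-np.sin(y)],[np.sin(y),np.cos(y)]]); print('yaw',y,'S',W.mean(0)-Rm@X.mean(0),W-X@Rm.T)
print('cheek',at_z((308.7,99.8),c,.067)[:2]-Rm@[.0235,.085])
m=np.load('w3m.npy'); 
P=cloud(np.ones_like(m),c,d)
h=cv2.cvtColor(cv2.imread('pics/w3.png'),cv2.COLOR_BGR2HSV)
m=cv2.inRange(h,(0,150,60),(6,255,255))>0; m[:,90:]=0; P=cloud(m,c,d); print('red',P.mean(0),P.min(0),cv2.minAreaRect((P[:,:2]*1000).astype(np.float32)))
E
```

```text
yaw 0.12704968284633486 S [0.6351 0.1579] [[0.6361 0.1573]
 [0.6338 0.1569]
 [0.6356 0.1595]]
cheek [0.6343 0.1577]
red [0.4955 0.246  0.1668] [0.4844 0.2191 0.1574] ((493.57073974609375, 245.81198120117188), (15.011122703552246, 52.96392822265625), 7.3364739418029785)
```

```bash
C="python3 -m creep"; 
$C '[[0.01,0.04,0.2,0,0,0,1],[0.01,0.04,0.5,0,0,0,1],[0.01,0.04,0.8,0,0,0,1],[0.01,0.04,0.95,0,0,0,1],[0.01,0.04,1,0,0,0,1],[0.01,0.04,1,0,0,0,1],[0.01,0.04,1,0,0,0,1]]'
python3 - <<'E'
from h import *
im,d=cams.read_camera('side'); a=im[150:270,220:380,::-1]; cv2.imwrite('pics/s4.png',cv2.resize(a,None,fx=5,fy=5,interpolation=cv2.INTER_CUBIC))
plan([0.6345,0.158,0.0814],0.132)
E
```

```text
clock: 10.3
position: [0.6361, 0.1597, 0.1092]
orientation: [3.139, 0.0, 1.706]
wrist_force: [0.3, 0.0, -1.1]
width: 0.151
gripper_force: 30.0
pos [0.6362 0.1598 0.1094] rpy [3.1381 0.0002 1.7059] clk 10.35 w 0.15048241280950103 F [ 0.3062  0.4334 -2.2972] q [ 0.0623  0.4722  1.4611  0.      1.2048 -0.0728]
shift [-0.0156 -0.0201  0.2799] turn [0.0017 0.0001 0.0015]
```

View pics/s4.png

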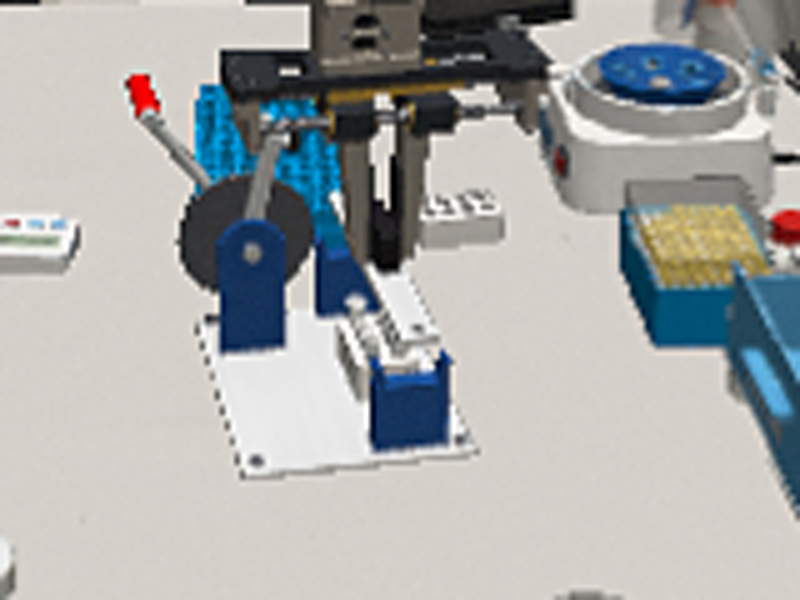

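The side view shows the bar hovering over the near saddle, centred between its cheeks (near saddle at crop (410,390)). Lowering.

```bash
C="python3 -m creep"; 
$C '[[-0.01,-0.015,0.06,0,0,0,1],[-0.01,-0.015,0.12,0,0,0,1],[-0.01,-0.015,0.17,0,0,0,1],[-0.01,-0.015,0.21,0,0,0,1],[-0.01,-0.015,0.24,0,0,0,1],[-0.01,-0.015,0.25,0,0,0,1],[-0.01,-0.015,0.25,0,0,0,1]]'
python3 - <<'E'
from h import *
plan([0.6345,0.158,0.0814],0.132)
E
```

```text
clock: 11.05
position: [0.6334, 0.1586, 0.0821]
orientation: [-3.141, 0.0, 1.706]
wrist_force: [-0.1, 0.2, -1.8]
width: 0.153
gripper_force: 30.0
pos [0.6334 0.1586 0.0821] rpy [-3.1413  0.      1.706 ] clk 11.05 w 0.1526660120602459 F [-0.0899  0.1985 -1.8455] q [ 0.0607  0.5003  1.481  -0.      1.1606 -0.0745]
shift [-0.0072  0.0102  0.0073] turn [-0.0001  0.      0.0015]
```

```bash
C="python3 -m creep"; 
$C '[[-0.005,0.01,0.005,0,0,0,1],[-0.005,0.01,0.01,0,0,0,1],[-0.005,0.01,0.01,0,0,0,1],[-0.005,0.01,0.01,0,0,0,1]]'
$C '[[0,0,0.005,0,0,0,1],[0,0,0.01,0,0,0,1],[0,0,0.01,0,0,0,1]]'
```

```text
clock: 11.45
position: [0.6346, 0.1582, 0.0814]
orientation: [3.141, 0.0, 1.706]
wrist_force: [0.4, -0.3, -1.9]
width: 0.151
gripper_force: 30.0
clock: 11.75
position: [0.6346, 0.1582, 0.0814]
orientation: [3.142, 0.0, 1.706]
wrist_force: [-3.0, -0.6, 5.5]
width: 0.155
gripper_force: 30.0
```

```bash
C="python3 -m creep"; 
$C '[[0,0,0,0,0,0,0.6],[0,0,0,0,0,0,0.6],[0,0,0,0,0,0,0.6],[0,0,0,0,0,0,0.6],[0,0,0,0,0,0,0.6]]'
$C '[[0,0,-0.2,0,0,0,0.6],[0,0,-0.5,0,0,0,0.6],[0,0,-0.9,0,0,0,0.6],[0,0,-1,0,0,0,0.6]]' >/dev/null
$C '[[0,0,-0.4,0,0,0,0.6],[-0.3,0,-0.8,0,0,0,0.6],[-0.6,0,-1,0,0,0,0.6],[-0.6,0,-1,0,0,0,0.6],[-0.6,0,-1,0,0,0,0.6],[-0.6,0,-1,0,0,0,0.6]]'
python3 - <<'E'
from h import *
c=cams.get_calibration('wrist'); im,d=cams.read_camera('wrist'); cv2.imwrite('pics/w5.png',im[:,:,::-1])
r=finder.outline_of('bar','wrist')
if r:
    m=r[0]['mask']; P=cloud(m,c,d); print(r[0]['p'],len(P)); 
    s=P[abs(P[:,2]-.062)<.006]; print(cv2.minAreaRect((s[:,:2]*1000).astype(np.float32)))
    e=s[:,1]; 
    for lo,hi in [(.06,.09),(.1,.125),(.2,.23),(.23,.26)]: print(lo,np.median(s[(e>lo)&(e<hi)],0))
h=cv2.cvtColor(im,cv2.COLOR_RGB2HSV); m=cv2.inRange(h,(0,150,60),(6,255,255))>0; P=cloud(m,c,d); P=P[abs(P[:,2]-.166)<.015]; print('red',len(P),P.mean(0),P[:,2].max(),cv2.minAreaRect((P[:,:2]*1000).astype(np.float32)))
plan([0.494,0.242,0.25],0.132)
E
```

```text
clock: 12.25
position: [0.6343, 0.1582, 0.08]
orientation: [-3.141, -0.0, 1.706]
wrist_force: [-0.0, 0.5, -0.1]
width: 0.398
gripper_force: 0.0
clock: 13.25
position: [0.6416, 0.0996, 0.278]
orientation: [-3.138, -0.001, 1.707]
wrist_force: [0.6, 0.4, -0.6]
width: 0.401
gripper_force: 0.0
0.76 4395
((633.722900390625, 157.93763732910156), (24.145023345947266, 198.22267150878906), 7.7605767250061035)
0.06 [0.6446 0.0755 0.0613]
0.1 [0.6398 0.1127 0.0612]
0.2 [0.6261 0.2154 0.0614]
0.23 [0.623  0.2434 0.0614]
red 473 [0.4973 0.2265 0.1671] 0.17060484685603172 ((495.9701232910156, 226.5489501953125), (14.550639152526855, 15.189818382263184), 12.604007720947266)
pos [0.6417 0.0998 0.2782] rpy [-3.1383 -0.0008  1.7071] clk 13.35 w 0.3976338510846273 F [-0.506   0.934   0.1163] q [-0.0316  0.3283  1.3078  0.0002  1.5089 -0.1679]
shift [ 1.6095 -1.2688  0.2875] turn [-0.0016 -0.0004  0.0021]
```

View pics/w5.png

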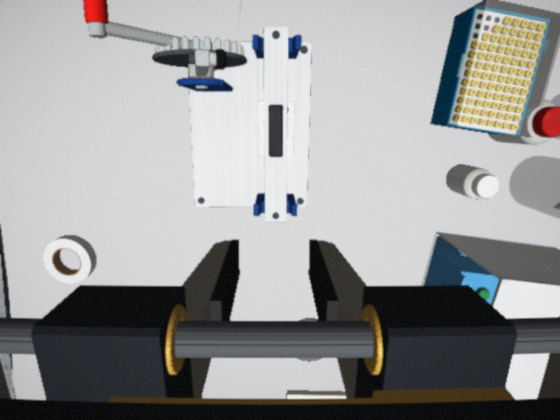

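The wrist view shows the bar lying in both saddles, at (277,35) and (276,215), rib up and centred between the cheeks. Measured, it is level with its top at 61 mm. Now the lever.

```bash
C="python3 -m creep"; 
$C '[[0.4,-0.3,0,0,0,0,0.4],[0.7,-0.6,0,0,0,0,0.4],[0.8,-0.65,0,0,0,0,0.4]]' >/dev/null
$C '[[0.3,-0.25,0,0,0,0,0.4],[0.6,-0.5,0,0,0,0,0.4],[0.8,-0.65,0,0,0,0,0.4],[0.8,-0.65,0.1,0,0,0,0.4],[0.8,-0.65,0.1,0,0,0,0.4],[0.8,-0.65,0.1,0,0,0,0.4]]'
python3 - <<'E'
from h import *
plan([0.4924,0.242,0.162],0.132)
c=cams.get_calibration('wrist'); im,d=cams.read_camera('wrist'); cv2.imwrite('pics/w6.png',im[:,:,::-1])
h=cv2.cvtColor(im,cv2.COLOR_RGB2HSV); m=cv2.inRange(h,(0,150,60),(6,255,255))>0; P=cloud(m,c,d); P=P[abs(P[:,2]-.162)<.015]; print('red',len(P),P.mean(0),P[:,2].max(),cv2.minAreaRect((P[:,:2]*1000).astype(np.float32)))
E
```

```text
clock: 14.25
position: [0.4927, 0.2391, 0.2694]
orientation: [-3.14, 0.001, 1.705]
wrist_force: [-0.1, -0.5, -0.4]
width: 0.597
gripper_force: 0.0
pos [0.4927 0.2391 0.2694] rpy [-3.1402  0.0006  1.7052] clk 14.25 w 0.5969897907375576 F [-0.063  -0.4984 -0.35  ] q [ 0.2313  0.0656  1.6264 -0.0005  1.4511  0.0969]
shift [0.0302 0.0026 1.0738] turn [-0.0007  0.0003  0.0012]
red 1343 [0.4918 0.2492 0.1677] 0.17078963385611354 ((492.06060791015625, 247.95574951171875), (14.346129417419434, 57.17269515991211), 8.246840476989746)
```

View pics/w6.png

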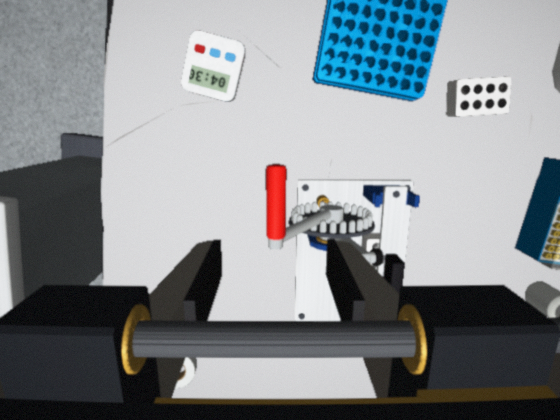

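The grip is centred between the open fingers, with the red from (276,165) to (275,238) and its middle measured at (0.4927, 0.243). I'll descend and pinch.

```bash
C="python3 -m creep"; 
$C '[[0.035,0,0.2,0,0,0,0.4],[0.035,0,0.5,0,0,0,0.4],[0.035,0,0.7,0,0,0,0.4],[0.035,0,0.9,0,0,0,0.4],[0.035,0,1,0,0,0,0.4]]' >/dev/null
$C '[[0,0,0.04,0,0,0,0.4],[0,0,0.07,0,0,0,0.4],[0,0,0.07,0,0,0,0.4],[0,0,0.07,0,0,0,0.4]]'
$C '[[0,0,0,0,0,0,0.7],[0,0,0,0,0,0,0.8],[0,0,0,0,0,0,0.9],[0,0,0,0,0,0,1],[0,0,0,0,0,0,1],[0,0,0,0,0,0,1],[0,0,0,0,0,0,1]]' 25
python3 - <<'E'
from h import *
plan([0.4927,0.243,0.162],0.132)
E
```

```text
clock: 15.2
position: [0.4924, 0.2434, 0.1643]
orientation: [3.14, -0.0, 1.706]
wrist_force: [0.3, 0.0, 0.4]
width: 0.601
gripper_force: 0.0
clock: 15.9
position: [0.4932, 0.2434, 0.1634]
orientation: [3.138, -0.0, 1.706]
wrist_force: [5.7, 0.6, -4.5]
width: 0.164
gripper_force: 25.0
pos [0.4932 0.2434 0.1634] rpy [ 3.1379 -0.0003  1.7056] clk 15.9 w 0.164234752435996 F [ 5.6706  0.5807 -4.5464] q [ 0.2388  0.155   1.7435 -0.      1.2394  0.1039]
shift [-0.0037 -0.0053  0.0143] turn [ 0.0018 -0.0002  0.0014]
```

```bash
C="python3 -m creep"; 
$C '[[0,0.05,-0.03,0,0,0,1],[0,0.102,-0.063,0,0,0,1],[0,0.157,-0.09,0,0,0,1],[0,0.213,-0.113,0,0,0,1],[0,0.213,-0.113,0,0,0,1],[0,0.213,-0.113,0,0,0,1],[0,0.213,-0.113,0,0,0,1]]'
python3 - <<'E'
from h import *
s=ctrl.get_state(); dx=(s['position']-[.4932,.2434,.1634])@[.991,.132,0]; print(dx,np.arcsin(dx/.1-.5729)+.61)
E
```

```text
clock: 16.6
position: [0.5123, 0.246, 0.1753]
orientation: [-3.139, 0.0, 1.706]
wrist_force: [-5.6, -2.2, 4.3]
width: 0.165
gripper_force: 25.0
0.019257570592144953 0.21985308495205125
```

```bash
C="python3 -m creep"; 
$C '[[0,0.06,-0.02,0,0,0,1],[0,0.115,-0.037,0,0,0,1],[0,0.175,-0.05,0,0,0,1],[0,0.233,-0.059,0,0,0,1],[0,0.295,-0.065,0,0,0,1],[0,0.354,-0.067,0,0,0,1],[0,0.415,-0.066,0,0,0,1],[0,0.475,-0.061,0,0,0,1],[0,0.475,-0.061,0,0,0,1],[0,0.475,-0.061,0,0,0,1],[0,0.475,-0.061,0,0,0,1]]'
python3 - <<'E'
from h import *
s=ctrl.get_state(); dx=(s['position']-[.4932,.2434,.1634])@[.991,.132,0]; print(s['position'],s['wrist_force'],dx,np.arcsin(dx/.1-.5729)+.61)
E
```

```text
clock: 17.7
position: [0.5594, 0.2523, 0.182]
orientation: [-3.14, 0.001, 1.706]
wrist_force: [-6.3, -1.9, 6.8]
width: 0.165
gripper_force: 25.0
[0.5594 0.2523 0.182 ] [-6.3056 -1.9131  6.7892] 0.06679200444805598 0.7051636148733951
```

```bash
C="python3 -m creep"; 
$C '[[0,0.06,0.008,0,0,0,1],[0,0.119,0.018,0,0,0,1],[0,0.16,0.03,0,0,0,1],[0,0.2,0.04,0,0,0,1],[0,0.225,0.047,0,0,0,1],[0,0.234,0.05,0,0,0,1],[0,0.234,0.05,0,0,0,1],[0,0.234,0.05,0,0,0,1],[0,0.234,0.05,0,0,0,1]]'
python3 - <<'E'
from h import *
s=ctrl.get_state(); dx=(s['position']-[.4932,.2434,.1634])@[.991,.132,0]; print(s['position'],s['wrist_force'],dx,np.arcsin(dx/.1-.5729)+.61)
im,d=cams.read_camera('side'); a=im[150:270,220:380,::-1]; cv2.imwrite('pics/s7.png',cv2.resize(a,None,fx=5,fy=5,interpolation=cv2.INTER_CUBIC))
E
```

```text
clock: 18.6
position: [0.5826, 0.2554, 0.1769]
orientation: [-3.14, 0.001, 1.706]
wrist_force: [-6.5, -2.5, 6.9]
width: 0.163
gripper_force: 25.0
[0.5826 0.2554 0.1769] [-6.4557 -2.4852  6.9424] 0.09020548416653659 0.9454084021704747
```

View pics/s7.png

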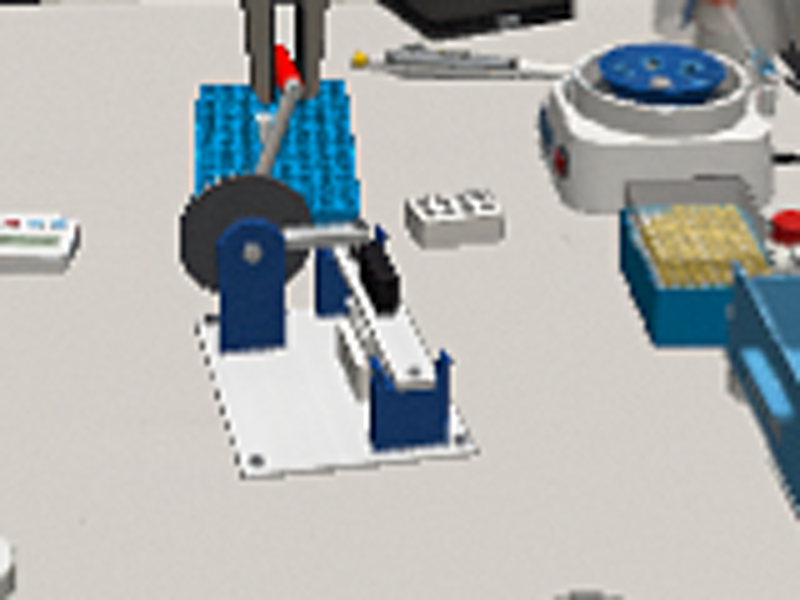

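The side view shows the clamp arm level with its foot on the bar, the bar still seated, and the handle leaning to +x in the fingers. The angle is about 0.946, so I'll creep the last 2 mm to seat the fourth click.

```bash
C="python3 -m creep"; 
$C '[[0,0.01,0.003,0,0,0,1],[0,0.02,0.007,0,0,0,1],[0,0.02,0.007,0,0,0,1],[0,0.02,0.007,0,0,0,1],[0,0.02,0.007,0,0,0,1],[0,0.02,0.007,0,0,0,1],[0,0.02,0.007,0,0,0,1]]'
python3 - <<'E'
from h import *
for i in range(4):
    s=ctrl.get_state(); dx=(s['position']-[.4932,.2434,.1634])@[.991,.132,0]; print(s['position'],s['wrist_force'],dx,np.arcsin(dx/.1-.5729)+.61)
    cams.read_camera('side')
c=cams.get_calibration('side'); im,d=cams.read_camera('side')
r=finder.outline_of('bar','side'); m=r[0]['mask']; P=cloud(m,c,d); s=P[abs(P[:,2]-.062)<.005]; print(r[0]['p'],cv2.minAreaRect((s[:,:2]*1000).astype(np.float32)))
for lo,hi in [(.06,.09),(.1,.125)]: print(np.median(s[(s[:,1]>lo)&(s[:,1]<hi)],0))
E
```

```text
clock: 19.35
position: [0.5844, 0.2556, 0.1761]
orientation: [-3.139, 0.001, 1.706]
wrist_force: [-7.4, -2.3, 6.2]
width: 0.163
gripper_force: 25.0
[0.5844 0.2556 0.1761] [-7.4301 -2.3434  6.2047] 0.09203292215209005 0.9648281456980337
[0.5844 0.2556 0.1761] [-6.7357 -2.7191  6.3697] 0.09201838570553215 0.9646731288172365
[0.5844 0.2556 0.1761] [-6.5395 -2.0758  6.1647] 0.09202615480652132 0.9647559775175469
[0.5844 0.2556 0.1761] [-6.3411 -1.5325  6.5179] 0.09203140967136496 0.9648120161663121
0.71 ((635.6058349609375, 138.48507690429688), (20.977882385253906, 164.59251403808594), 7.855018615722656)
[0.6438 0.0736 0.0608]
[0.6387 0.1129 0.0605]
```

```bash
python3 -c "
from rig import ctrl
print(ctrl.hand_in())"
```

```text
the job is handed in; nothing more can be done
None
```

I laid the bar rib up across both saddles, level and centred, and let go of it. I then swung the lever to the fourth click, about 0.965 rad measured against 0.967, and handed the job in still holding it there, at about 20 s on the clock.

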